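# Zero the tube mixer's dial, then mesh the rotor on its splined spindle and hold it down

## Task

Turn the tube mixer's dial until its pointer is on the zero mark and let go of it; then take the round tube rotor by its upright grip, turn it until its slots mesh with the cross key on the mixer's spindle, and slide it fully home against the spring. Finish while still gripping the rotor and pressing it down flush on its seat, with the dial still at zero. Leave the other rectangular head and everything else on the bench where it is.

Things in the scene. Friction and masses are not known exactly. Their poses are not given: they have to be found in the camera images.
- mixer: tube mixer fixed on the bench: white flat housing 150 (its x) x 270 (its y) x 60 mm tall. Origin: centre of its underside, on the bench. On its flat top: the vertical drive spindle at (0, +60) mm and the dial at (0, -72) mm in its x, y. Its place and yaw differ from start to start
- dial (a joint): angle of the mixer's centre-zero dial (rad), positive counterclockwise from above; 0 = pointer on the one long, thick mark, on the mixer's +x side of the dial. Starts on the counterclockwise side. Turns on past zero (stops at +-1.8), stays where it is left (friction 0.05 N m). Marks are 0.35 rad apart
- dial_grip (a point): point on the dial's vertical axis at grip height, 91 mm above the bench; its x axis points to the pointer. Dial: black round skirt, 46 mm diameter, top 69 mm above the bench; on it an upright bar 42 mm long along this x, 12 mm thick along this y, its top 101 mm above the bench; white lines and a white nose mark the pointer end
- spindle_seat (a point): on the vertical spindle axis, on top of the mixer's metal boss (60 mm diameter), 66 mm above the bench: here lies the underside of a fully seated hub. x, y run along the arms of the spindle's cross key: four arms 8 mm wide, reaching 16 mm from the axis, full width up to 16 mm above here, then roof-shaped to a ridge at 20 mm. Key angle varies
- spindle_tip (a point): tip of the spindle, 32 mm above spindle_seat: a round pilot pin of 12 mm diameter rises above the cross key and tapers over its last 5 mm. The spindle is stiff to turn (0.8 N m, geared motor)
- ejector (a joint): travel (m) of the sprung ejector, a black disc of 44 mm diameter around the spindle: 0 = up, its top 8 mm above spindle_seat; 0.008 = level with it. Pushes a hub up with 4 N at 0, rising to 12 N at 0.008, so a head that is let go rises about 8 mm
- rotor: round tube rotor: grey disc, 100 mm diameter, eight capped tubes, 180 to 270 g, standing on its hub. Origin: centre of the hub's underside. Hub 0 to 34 mm, 42 mm across, with cross slots 10.4 mm wide along its x and y, the full 34 mm deep, open below and sideways; bore for the pin in the middle; disc 34 to 46 mm, caps to 50 mm. Meshes at every quarter turn
- rotor_grip (a point): point on the rotor's axis at grip height, 74 mm above its origin, in its upright flat grip bar: 46 to 92 mm above the origin, 40 mm long along the rotor's x axis, 14 mm thick along its y axis; to be gripped from above
- dropper: small closed amber glass dropper bottle, 42 mm diameter, 85 mm tall; bystander
- reagent: closed amber glass bottle with paper label, 60 mm diameter, 120 mm tall; bystander
- beaker: empty glass beaker, 66 mm diameter, 80 mm tall; bystander
- tuberack: low blue tube rack full of capped tubes, 60 x 130 mm, 36 mm tall; bystander
- tipbox: grey pipette-tip box with clear lid, 80 x 115 mm, 57 mm tall; bystander
- marker: white pen with black cap lying flat, 130 mm long along its x axis, 16 mm wide, 14 mm tall; bystander
- striphead: the other head, NOT to be fitted: same hub and same upright grip as the rotor, but its carrier is a rectangular bar 110 x 44 mm (long side along its x axis) instead of a round disc; bystander
Mind the look-alikes: they are no part of the job. Leave any red or turquoise look-alike of the rotor alone.

How it is judged:
On the way, in this order (a step that is already met when the one before it is completed fails the run):
1. the dial's pointer is on zero and the hand has let go of it, the rotor not yet on the spindle (value of joint dial between -0.12 and 0.12 rad and contact force between the fingers and mixer below 0.1 N and horizontal distance between rotor and spindle_seat above 0.05 m), for 0.2 s.
2. the rotor is lifted by the fingers (height (world z) of rotor above 0.03 m and contact force between the fingers and rotor above 1 N), for 0.1 s.
At the end, for the whole second after the job is handed in: Dial within 0.12 rad of zero; rotor within 3 mm of the axis, upright within 0.06 rad, slots within 0.14 rad of the key (any quarter turn), underside within 2 mm of the seat, ejector down over 6 mm, pressed down with over 8 N, still, the fingers gripping its bar within 28 mm of rotor_grip (value of joint dial between -0.12 and 0.12 rad and horizontal distance between rotor and spindle_seat below 0.003 m and z of rotor in the frame of spindle_seat below 0.002 m and angle between rotor's own z axis and vertical below 0.06 rad and (angle between the x axis of rotor and the x axis of spindle_seat, either way round below 0.14 rad or angle between the x axis of rotor and the y axis of spindle_seat, either way round below 0.14 rad) and value of joint ejector above 0.006 m and contact force between rotor and mixer above 8 N and contact force between the fingers and rotor above 3 N and distance between the grasp point and rotor_grip below 0.028 m and linear speed of rotor below 0.02 m/s); the arm keeps its last pose, push and grip.
It fails at once if the rectangular head is moved more than 20 mm (distance of striphead from where it was at the start of the episode above 0.02 m).
It fails at once if another thing on the bench is moved more than 20 mm (distance of any of dropper, reagent, beaker, tuberack, tipbox, marker from where it was at the start of the episode above 0.02 m).
It also fails if it takes over 56 s, if anything falls off the work surface, if the arm or the gripper's body presses on something with over 40 N, if the wrist force passes 120 N, or if a joint passes its speed limit or range.

## Robot

A 6-joint arm with a two-finger parallel gripper is mounted at the origin on the work surface. World frame = base frame: x ahead of the robot, y to its left, z up, the work surface at z = 0. Lengths are in m, angles in rad, forces in N, time in s.
With the tool pointing down it reaches from about 0.425 to 0.95 m from the base axis. Payload 3.5 kg.
Tool frame: the origin (TCP) lies midway between the tips of the shut fingers; the grasp point (between the pads) lies 19 mm behind it; x points along the fingers, y is the direction in which the jaws open and shut, and the axes are right-handed (so a half turn about x gives the same grasp; the last joint's range is limited). The gripper opens to 85 mm and grips with 20 to 120 N. Pads are 22 mm wide; open, the fingers measure 114 mm over their backs; the gripper's body (76 mm by 85 mm) begins 54 mm behind the grasp point. The pads swing forward as they close: fully open they stand 13 mm farther back than shut.
Start: joints at [-1.486, 0.286, 1.577, -0, 1.279, -0.15], TCP at [0.157, -0.656, 0.231] pointing down, gripper open.
Joint ranges: [-2.77, 2.77], [-0.9, 2.22], [0.21, 2.48], [-1.53, 4.67], [0.24, 2.81], [-2.84, 2.84]. Speed limits (rad/s): [2.79, 2.79, 3.14, 3.14, 3.14, 3.14].

## Interface

Orientations are given as a unit quaternion [x, y, z, w].
In Python, from plant import ctrl, vision gives the robot as it stands. The module is installed in compiled form; this text tells all that it offers.
- The arm moves only by the tool play_rows, never from a script. Its arguments are lists of equal length, an entry for each row: "claw": the closure in counts, from 0 (fully open) to 255 (shut); "travel": the shift along the tool's x, y, z in m, a list of three; "dr": the turn, a rotation vector about the tool's x, y, z in rad, a list of three. In form: {"claw": [claw, ...], "travel": [[tx, ty, tz], ...], "dr": [[wx, wy, wz], ...]}. A call has 1 to 20 rows; each row is the pose to reach, as a shift and turn from the pose measured when the call began, along the tool's axes at that moment; what a row does not reach only later rows make up. A row lasts 1/10 s, in which the tool goes at most 50 mm and 8.59 degrees, less where a joint would pass 70% of its speed; a pose out of reach is approached as far as the arm can. A call with a gripper value outside its range is refused whole. The fingers move at their own pace and stop on an object; "force" is the grip in N (left out, the last holds). Time passes only in rows, so rows that repeat a pose let the fingers close. It gives the time, the measured TCP pose, the force and the opening at its end, in the units of the state.
- ctrl.get_state(): the state, without advancing time (a new reading comes with each control period).
- vision.read_camera(name): name is "scene" or "side" or "wrist"; returns a dict with "img" (480x640x3 uint8, red, green, blue), "range_z" (480x640 float32, m along the optical axis (not along the pixel's ray), 0 where there is no reading), "K" (3x3 intrinsics, pixels), "world_to_cam" (4x4, takes a point from world to camera coordinates). Camera axes: x right, y up, looking along -z (the intrinsics and any distortion apply to the point x, -y, -z); pixel columns grow to the right and rows downward; lengths in m; the calibration is good to about 2 mm. The wrist camera is an equidistant fisheye: a pixel r from the principal point sees the ray r / f radians off the axis. A picture is of the moment at which its call begins.
- ctrl.sign_off(): hands the job in, once; it reports no verdict.
The state is a dict: "time": time; "qpos": joint angles; "dq": joint speeds; "joint_efforts": joint torques, N m; "eef_pos": TCP position; "tcp_rot": TCP orientation; "contact_force": force on the tool from outside, world axes, zero at the start; "wrist_torque": the same for the moment, N m; "opening": opening from 0.0 (shut) to 1.0 (fully open).
Only numpy, scipy, OpenCV 4.12 (cv2) and the standard library are available. Lean on these libraries where they do the work, as an engineer would, in place of code of your own. Each camera call takes 0.05 s, during which the arm holds its last target.

## Working session

There is one attempt and no reset: what is moved stays moved. The work goes in short steps, Python scripts to look and compute and a tool call to move; the robot and the scene stay as the last step left them, time stands still between calls to the robot, and variables do not carry over. Pictures are saved under pics/ and viewed, and the job is handed in when it is done.

Besides the shell and the picture viewer there is one more tool, called after "Request:" by a JSON object that holds its "fn" and its "kwargs". play_rows: Moves the arm, as the interface text tells. Its arguments: {"type":"object","properties":{"claw":{"type":"array","items":{"type":"number"}},"travel":{"type":"array","items":{"type":"array","items":{"type":"number"}}},"dr":{"type":"array","items":{"type":"array","items":{"type":"number"}}},"force":{"type":"number"}},"required":["claw","travel","dr"]}

```bash
mkdir -p pics; ls; python3 - <<'E'
from plant import ctrl, vision
import cv2, numpy as np, pickle
s=ctrl.get_state(); print(s)
d={}
for n in ["scene","side","wrist"]:
    c=vision.read_camera(n); d[n]=c
    cv2.imwrite(f"pics/{n}0.png",c["img"][:,:,::-1]); print(n,c["K"].tolist(),np.round(c["world_to_cam"],4).tolist(),[k for k in c])
pickle.dump(d,open("v0.pkl","wb"))
E
```

```text
pics
{'time': 0.0, 'qpos': array([-1.48599710e+00,  2.87190530e-01,  1.57818285e+00,  1.62281563e-05,
        1.27858062e+00, -1.49971802e-01]), 'dq': array([-0.00125383, -0.00152212, -0.00036524,  0.00021242, -0.00036897,
        0.00021422]), 'joint_efforts': array([-3.04031873e-04, -4.05984235e+01, -2.92625785e+01, -1.80251327e-04,
        5.69074255e-03, -2.82363786e-06]), 'eef_pos': array([ 0.15701376, -0.65581153,  0.22992742]), 'tcp_rot': array([ 0.70227303,  0.08364614, -0.70220765,  0.08197766]), 'contact_force': array([-0.18870931, -0.28839674,  0.69698457]), 'wrist_torque': array([ 0.00182724, -0.0340662 ,  0.01383881]), 'opening': 0.9994721591123481}
scene [[620.7553609870039, 0.0, 311.502833116342], [0.0, 620.7553609870039, 239.57794261880403], [0.0, 0.0, 1.0]] [[-0.5981, 0.8013, -0.0137, 0.3938], [-0.5519, -0.3994, 0.7321, 0.2231], [0.5812, 0.4454, 0.6811, -1.8556], [0.0, 0.0, 0.0, 1.0]] ['img', 'range_z', 'K', 'world_to_cam']
side [[453.39506533297254, 0.0, 317.5218727461717], [0.0, 453.39506533297254, 236.50087053369091], [0.0, 0.0, 1.0]] [[-0.9346, -0.355, -0.0209, 0.4889], [0.1877, -0.5424, 0.8189, -0.2041], [-0.3021, 0.7615, 0.5735, -1.0251], [0.0, 0.0, 0.0, 1.0]] ['img', 'range_z', 'K', 'world_to_cam']
wrist [[371.64829954431775, 0.0, 324.0177171226789], [0.0, 371.64829954431775, 239.12670515947545], [0.0, 0.0, 1.0]] [[0.2336, -0.9723, -0.0023, -0.6749], [0.9352, 0.2254, -0.273, 0.0357], [0.266, 0.0616, 0.962, -0.3783], [0.0, 0.0, 0.0, 1.0]] ['img', 'range_z', 'K', 'world_to_cam']
```

View pics/scene0.png

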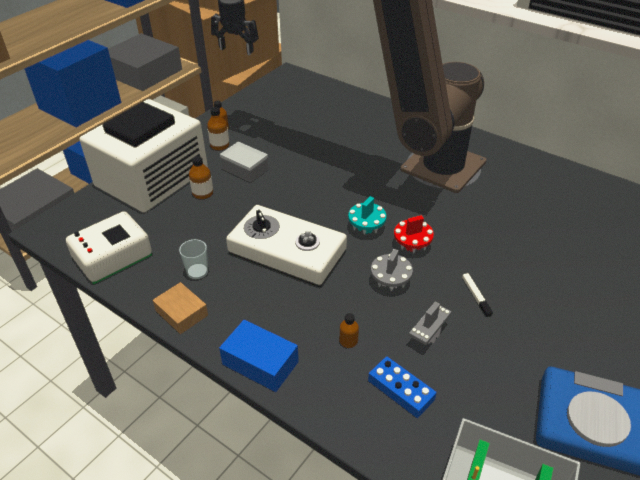

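View pics/side0.png

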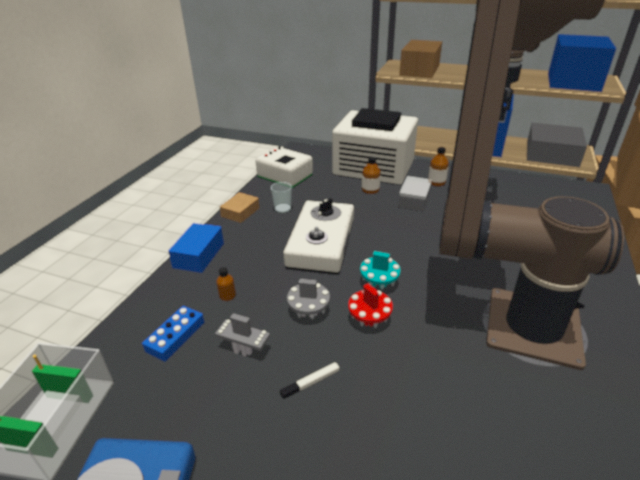

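View pics/wrist0.png

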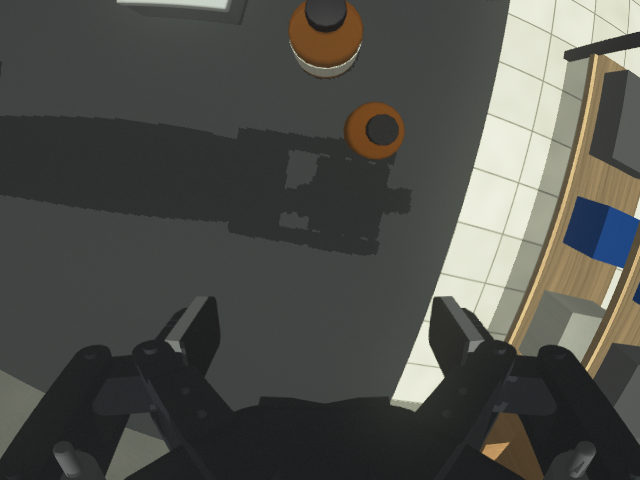

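Scene view: the mixer is at about (285,243), with the dial at (262,222) and the spindle at (307,240). The grey rotor is at (391,270), with the turquoise and red look-alikes above it and the striphead at (430,325). I'll get rough positions from depth.

```bash
cat > h.py <<'E'
import numpy as np, cv2, pickle
from scipy.spatial.transform import Rotation as R
def ray(c,uv,fish=False):
    uv=np.atleast_2d(np.asarray(uv,float));K=c["K"]
    a=(uv[:,0]-K[0,2])/K[0,0]; b=(uv[:,1]-K[1,2])/K[1,1]
    if fish:
        r=np.hypot(a,b)+1e-12; d=np.c_[a/r*np.sin(r),b/r*np.sin(r),np.cos(r)]
    else: d=np.c_[a,b,np.ones(len(a))]
    d=d*[1,-1,-1]
    T=c["world_to_cam"]; Rm=T[:3,:3]; o=-Rm.T@T[:3,3]
    return o,d@Rm
def onplane(c,uv,z,fish=False):
    o,d=ray(c,uv,fish); return o+d*((z-o[2])/d[:,2])[:,None]
def depth(c,fish=False):
    h,w=c["range_z"].shape; u,v=np.meshgrid(np.arange(w),np.arange(h))
    uv=np.c_[u.ravel(),v.ravel()]; o,d=ray(c,uv,fish)
    dc=-(d@c["world_to_cam"][:3,:3].T)[:,2]
    rz=c["range_z"].ravel()
    P=o+d*(rz/dc)[:,None]; P[rz==0]=np.nan
    return P.reshape(h,w,3)
def proj(c,P,fish=False):
    P=np.atleast_2d(P);T=c["world_to_cam"];p=P@T[:3,:3].T+T[:3,3]; x,y,z=p[:,0],-p[:,1],-p[:,2];K=c["K"]
    if fish:
        r=np.hypot(x,y); th=np.arctan2(r,z); return np.c_[K[0,2]+K[0,0]*th*x/r,K[1,2]+K[0,0]*th*y/r]
    return np.c_[K[0,2]+K[0,0]*x/z,K[1,2]+K[1,1]*y/z]
E
python3 - <<'E'
from h import *
d=pickle.load(open("v0.pkl","rb")); c=d["scene"]; P=depth(c)
hsv=cv2.cvtColor(c["img"],cv2.COLOR_RGB2HSV)
for n,(u,v) in dict(mixer=(270,255),dial=(262,222),spin=(307,240),rotor=(391,270),strip=(430,325),turq=(367,217),red=(414,235),marker=(477,295),dropper=(349,330),rack=(402,385),beaker=(194,260),bench=(330,130),tip=(244,157)).items(): print(n,np.round(P[v,u],3))
# mixer top
z=P[:,:,2]; uu=np.zeros(z.shape,bool); uu[200:285,220:352]=1
m=(uu&(np.abs(z-.06)<.006)&(hsv[:,:,2]>150)&(hsv[:,:,1]<60)).astype(np.uint8)
n,l,st,ce=cv2.connectedComponentsWithStats(m); k=1+np.argmax(st[1:,4]); m=(l==k)
print(st[k])
ct=max(cv2.findContours(m.astype(np.uint8),0,1)[0],key=len)
Q=onplane(c,cv2.convexHull(ct)[:,0],.06)[:,:2]
print("medz",np.median(z[m])); print(cv2.minAreaRect((Q*1000).astype(np.float32)))
# rotor
for nm,s0 in dict(rotor=(slice(240,300),slice(365,420))).items():
    zz=P[s0]; mm=(zz[...,2]>.03)&(zz[...,2]<.056); 
    q=zz[mm]; print(nm,mm.sum(),np.nanmedian(q,0)); (x,y),r=cv2.minEnclosingCircle((q[:,:2]*1000).astype(np.float32)); print(x,y,r)
    g=zz[(zz[...,2]>.08)&(zz[...,2]<.1)]; print(g.mean(0),len(g)); print(cv2.minAreaRect((g[:,:2]*1000).astype(np.float32)))
E
```

```text
mixer [ 0.638 -0.141  0.048]
dial [ 0.591 -0.202  0.09 ]
spin [ 0.563 -0.084  0.073]
rotor [0.52  0.13  0.061]
strip [0.602 0.28  0.049]
turq [ 0.378 -0.028  0.046]
red [0.368 0.106 0.047]
marker [0.429 0.314 0.013]
dropper [0.725 0.15  0.06 ]
rack [0.758 0.304 0.029]
beaker [ 0.776 -0.259  0.073]
bench [ 0.04  -0.387 -0.002]
tip [ 0.374 -0.456  0.056]
[ 227  205  119   67 3282]
medz 0.058775783294083284
((572.77978515625, -142.2468719482422), (150.3385009765625, 267.9891662597656), 9.269034385681152)
rotor 1120 [0.50443262 0.12520369 0.04538779]
461.4562683105469 125.59414672851562 90.25261688232422
[0.50300545 0.1220607  0.08936122] 99
((501.51715087890625, 120.75211334228516), (42.718162536621094, 14.486551284790039), 10.628830909729004)
```

```bash
cat >> h.py <<'E'
def move(s,pos,yaw):
    """travel, dr for TCP at pos, tool x down, tool y (jaw) at world yaw (rad); nearest half-turn reported both"""
    R0=R.from_quat(s["tcp_rot"]); t=R0.inv().apply(np.asarray(pos)-s["eef_pos"])
    for k in (0,np.pi,-np.pi):
        y=yaw+k; X=np.array([0,0,-1.]);Y=np.array([np.cos(y),np.sin(y),0]);Rt=R.from_matrix(np.c_[X,Y,np.cross(X,Y)])
        w=(R0.inv()*Rt).as_rotvec()
        if np.linalg.norm(w)<np.pi*.75: print("travel",np.round(t,4),"dr",np.round(w,4),"jaw yaw deg",round(np.degrees(y),1),"q6~",s["qpos"][5])
E
python3 - <<'E'
from h import *
from plant import ctrl
s=ctrl.get_state(); print(R.from_quat(s["tcp_rot"]).as_matrix().round(3))
c=pickle.load(open("v0.pkl","rb"))["wrist"]; T=c["world_to_cam"]; o=-T[:3,:3].T@T[:3,3]; print("cam in tool",R.from_quat(s["tcp_rot"]).inv().apply(o-s["eef_pos"]), "axis", R.from_quat(s["tcp_rot"]).inv().apply(-T[2,:3]))
print(R.from_quat(s["tcp_rot"]).as_matrix()[:,1], s["qpos"])
move(s,[.52,-.16,.25],0)
move(s,[.52,-.16,.25],np.pi/2)
E
```

```text
[[-0.     0.233 -0.973]
 [ 0.002 -0.973 -0.233]
 [-1.    -0.002 -0.   ]]
cam in tool [-0.14186597  0.00090045 -0.06958651] axis [ 9.61938201e-01 -1.82548369e-04  2.73267019e-01]
[ 0.23265348 -0.97255796 -0.00183367] [-1.48600787e+00  2.87024864e-01  1.57779486e+00  6.13838740e-06
  1.27862832e+00 -1.50018608e-01]
travel [-0.0189 -0.3979 -0.4684] dr [-1.336  -0.0015  0.0014] jaw yaw deg 0.0 q6~ -0.1500186082525613
travel [-0.0189 -0.3979 -0.4684] dr [1.8056e+00 1.5000e-03 1.6000e-03] jaw yaw deg 180.0 q6~ -0.1500186082525613
travel [-0.0189 -0.3979 -0.4684] dr [1.8056e+00 1.5000e-03 1.6000e-03] jaw yaw deg -180.0 q6~ -0.1500186082525613
travel [-0.0189 -0.3979 -0.4684] dr [ 2.348e-01 -1.000e-04  1.900e-03] jaw yaw deg 270.0 q6~ -0.1500186082525613
travel [-0.0189 -0.3979 -0.4684] dr [ 2.348e-01 -1.000e-04  1.900e-03] jaw yaw deg -90.0 q6~ -0.1500186082525613
```

Request:
{"fn": "play_rows", "kwargs": {"claw": [0,0,0,0,0,0,0,0,0,0,0,0,0,0,0,0], "travel": [[-0.03,-0.4,-0.5],[-0.03,-0.4,-0.5],[-0.03,-0.4,-0.5],[-0.03,-0.4,-0.5],[-0.03,-0.4,-0.5],[-0.03,-0.4,-0.5],[-0.03,-0.4,-0.5],[-0.03,-0.4,-0.5],[-0.03,-0.4,-0.5],[-0.03,-0.4,-0.5],[-0.03,-0.4,-0.5],[-0.03,-0.4,-0.5],[-0.03,-0.4,-0.5],[-0.03,-0.4,-0.5],[-0.03,-0.4,-0.5],[-0.03,-0.4,-0.5]], "dr": [[0.235,0,0],[0.235,0,0],[0.235,0,0],[0.235,0,0],[0.235,0,0],[0.235,0,0],[0.235,0,0],[0.235,0,0],[0.235,0,0],[0.235,0,0],[0.235,0,0],[0.235,0,0],[0.235,0,0],[0.235,0,0],[0.235,0,0],[0.235,0,0]]}}

```text
time: 1.75
eef_pos: [0.5497, -0.1512, 0.2607]
tcp_rot: [-0.707, -0.0, 0.707, 0.001]
contact_force: [0.1, -0.2, -0.4]
opening: 0.999
```

```bash
cat > snap.py <<'E'
import sys
from h import *
from plant import ctrl, vision
n,tag=sys.argv[1],sys.argv[2]
c=vision.read_camera(n); c["s"]=ctrl.get_state(); pickle.dump(c,open(f"{tag}.pkl","wb")); cv2.imwrite(f"pics/{tag}.png",c["img"][:,:,::-1])
print(c["s"]["time"],c["s"]["eef_pos"],c["s"]["qpos"].round(3))
E
python3 snap.py wrist w1
```

```text
1.8 [ 0.54955278 -0.15157729  0.2607656 ] [-4.480e-01  3.500e-02  1.807e+00  1.000e-03  1.302e+00  1.125e+00]
```

View pics/w1.png

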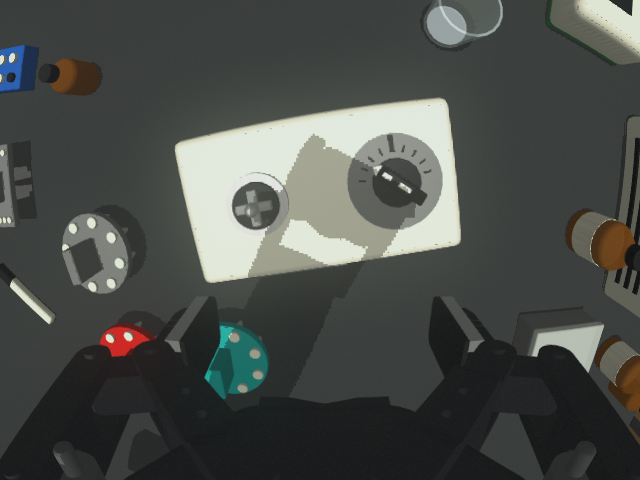

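The wrist view shows the dial at (395,181), with its pointer nose up-left at (377,169) and the long zero mark at (391,142). The cross key is at (255,206). I'll zoom in to measure.

```bash
python3 - <<'E'
from h import *
c=pickle.load(open("w1.pkl","rb")); im=c["img"]; P=depth(c,True)
hsv=cv2.cvtColor(im,cv2.COLOR_RGB2HSV)
a=cv2.resize(im[120:250,335:460],None,fx=4,fy=4,interpolation=2)[:,:,::-1]; b=cv2.resize(im[160:250,210:300],None,fx=5,fy=5,interpolation=2)[:,:,::-1]
o=np.zeros((520,960,3),np.uint8); o[:520,:500]=a; o[:450,505:955]=b; cv2.imwrite("pics/w1z.png",cv2.resize(o,(800,433)))
z=P[...,2]; m=np.zeros(z.shape,bool); m[90:290,165:470]=1
m&=(z>.05)&(z<.12)
mm=m.astype(np.uint8); ct=max(cv2.findContours(mm,0,1)[0],key=len)
hl=cv2.convexHull(ct)[:,0]
Q=onplane(c,hl,.06,True)[:,:2]; r=cv2.minAreaRect((Q*1000).astype(np.float32)); print(r)
print("top z",np.median(z[m&(hsv[...,2]>200)]))
for t in (9.27,r[2]):
  pass
th=np.radians(r[2] if r[1][0]<r[1][1] else r[2]-90)
C=np.array(r[0]); ex=np.array([np.cos(th),np.sin(th)]); ey=np.array([-ex[1],ex[0]])
sp=C+60*ey; di=C-72*ey; print("spindle",sp,"dial",di,np.degrees(th))
for nm,p,zz in (("dial101",di,.101),("sp tip",sp,.098),("sp key",sp,.086),("dial mark",di+28*ex,.06)): print(nm,proj(c,[p[0]/1e3,p[1]/1e3,zz],True))
# dial bar points
g=m&(z>.092)&(z<.112); ys,xs=np.where(g); sel=xs>330
q=P[g][sel]; print("bar",len(q),q.mean(0),cv2.minAreaRect((q[:,:2]*1000).astype(np.float32)))
print(P[206,255],P[210,255])
E
```

```text
((567.1483764648438, -147.80006408691406), (148.34413146972656, 264.2156677246094), 9.22187328338623)
top z 0.05938365689128511
spindle [557.53289491 -88.57555468] dial [ 578.68695434 -218.86947537] 9.22187328338623
dial101 [[404.90545406 186.79485309]]
sp tip [[249.39812332 210.86666656]]
sp key [[252.06276821 208.11643308]]
dial mark [[391.84814266 151.20199622]]
bar 704 [ 0.57868768 -0.2176348   0.10018895] ((578.3885498046875, -218.10203552246094), (43.26596450805664, 12.28174114227295), 58.90937805175781)
[ 0.56062035 -0.09253483  0.09242309] [ 0.55733226 -0.09260176  0.0935164 ]
```

View pics/w1z.png

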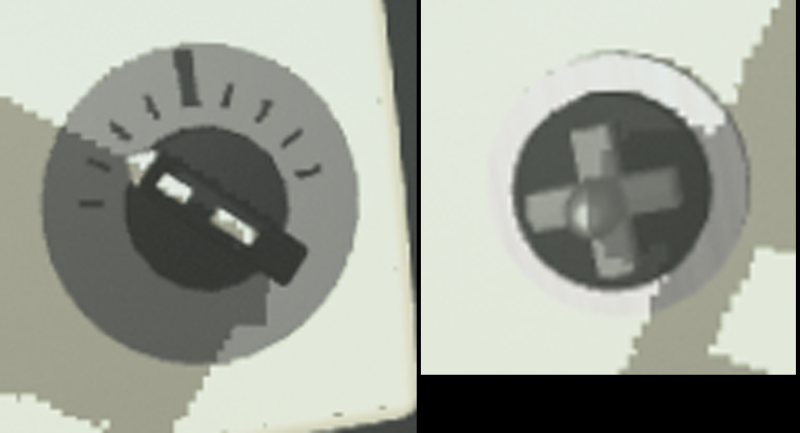

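```bash
python3 snap.py wrist w2; python3 snap.py scene s2; python3 snap.py side d2; python3 - <<'E'
from h import *
for nm,f in (("w1",1),("w2",1),("s2",0),("d2",0)):
    c=pickle.load(open(nm+".pkl","rb")); P=depth(c,f); z=P[...,2]
    for lab,x0,y0 in (("dial",.58,-.216),("rotor",.502,.121)):
        near=np.hypot(P[...,0]-x0,P[...,1]-y0)<.035
        if lab=="dial": g=near&(z>.094)&(z<.106)
        else: g=near&(z>.085)&(z<.097)
        q=P[g]
        if len(q)>5: print(nm,lab,len(q),q.mean(0).round(4),cv2.minAreaRect((q[:,:2]*1000).astype(np.float32)))
    print("bench z", np.nanmedian(z[(np.hypot(P[...,0]-.66,P[...,1]-.0)<.03)]))
E
```

```text
1.85 [ 0.54954293 -0.15177288  0.26084939] [-4.480e-01  3.400e-02  1.807e+00  1.000e-03  1.302e+00  1.125e+00]
1.9 [ 0.54957746 -0.15180928  0.26093668] [-4.480e-01  3.400e-02  1.807e+00  1.000e-03  1.302e+00  1.125e+00]
1.95 [ 0.54967303 -0.15177142  0.26105823] [-0.448  0.034  1.807  0.002  1.302  1.125]
w1 dial 699 [ 0.5786 -0.2178  0.1002] ((578.3885498046875, -218.10203552246094), (43.26596450805664, 12.28174114227295), 58.90937805175781)
w1 rotor 430 [0.4997 0.1168 0.0904] ((498.6834716796875, 118.52947235107422), (40.14352035522461, 15.534528732299805), 12.549538612365723)
bench z -0.0005169098940172867
w2 dial 697 [ 0.5786 -0.2178  0.1003] ((578.359130859375, -218.04750061035156), (42.93019485473633, 12.098986625671387), 58.79001998901367)
w2 rotor 430 [0.5    0.1168 0.0904] ((498.9272155761719, 118.33540344238281), (40.080753326416016, 14.900486946105957), 10.59805679321289)
bench z -0.00048415578655913727
s2 dial 60 [ 0.5812 -0.2154  0.0989] ((580.0578002929688, -217.560546875), (47.91593551635742, 11.960277557373047), 58.29500961303711)
s2 rotor 83 [0.5023 0.1214 0.0909] ((501.8138122558594, 121.21349334716797), (46.003387451171875, 14.675328254699707), 14.087321281433105)
bench z -0.0028269093031147996
d2 dial 55 [ 0.5784 -0.2126  0.099 ] ((577.6614379882812, -215.2447967529297), (42.38871765136719, 14.028084754943848), 61.90214157104492)
d2 rotor 106 [0.4982 0.1234 0.0905] ((499.4859313964844, 122.19334411621094), (39.517398834228516, 17.60634422302246), 8.978230476379395)
bench z 2.2048682029485178e-05
```

```bash
python3 - <<'E'
from h import *
from plant import ctrl
s=ctrl.get_state()
move(s,[.5785,-.2175,.15],np.radians(-31.2)); move(s,[.5785,-.2175,.077],np.radians(-31.2))
E
```

```text
travel [ 0.1109  0.0659 -0.029 ] dr [-1.0285e+00 -6.0000e-04  1.8000e-03] jaw yaw deg -31.2 q6~ 1.1246554002672877
travel [ 0.1109  0.0659 -0.029 ] dr [2.1131e+00 2.1000e-03 7.0000e-04] jaw yaw deg 148.8 q6~ 1.1246554002672877
travel [ 0.1109  0.0659 -0.029 ] dr [2.1131e+00 2.1000e-03 7.0000e-04] jaw yaw deg -211.2 q6~ 1.1246554002672877
travel [ 0.1839  0.066  -0.029 ] dr [-1.0285e+00 -6.0000e-04  1.8000e-03] jaw yaw deg -31.2 q6~ 1.1246554002672877
travel [ 0.1839  0.066  -0.029 ] dr [2.1131e+00 2.1000e-03 7.0000e-04] jaw yaw deg 148.8 q6~ 1.1246554002672877
travel [ 0.1839  0.066  -0.029 ] dr [2.1131e+00 2.1000e-03 7.0000e-04] jaw yaw deg -211.2 q6~ 1.1246554002672877
```

Request:
{"fn": "play_rows", "kwargs": {"claw": [0,0,0,0,0,0,0,0,0,0,0,0,0,0], "travel": [[0.05,0.066,-0.029],[0.1,0.066,-0.029],[0.111,0.066,-0.029],[0.111,0.066,-0.029],[0.111,0.066,-0.029],[0.111,0.066,-0.029],[0.111,0.066,-0.029],[0.111,0.066,-0.029],[0.111,0.066,-0.029],[0.135,0.066,-0.029],[0.16,0.066,-0.029],[0.184,0.066,-0.029],[0.184,0.066,-0.029],[0.184,0.066,-0.029]], "dr": [[-1.029,0,0],[-1.029,0,0],[-1.029,0,0],[-1.029,0,0],[-1.029,0,0],[-1.029,0,0],[-1.029,0,0],[-1.029,0,0],[-1.029,0,0],[-1.029,0,0],[-1.029,0,0],[-1.029,0,0],[-1.029,0,0],[-1.029,0,0]], "force": 20}}

```text
time: 3.35
eef_pos: [0.5783, -0.2176, 0.0769]
tcp_rot: [0.616, 0.348, -0.616, 0.346]
contact_force: [-0.1, -0.2, 0.0]
opening: 1.001
```

```bash
python3 snap.py wrist w3; python3 - <<'E'
from h import *
from plant import ctrl
s=ctrl.get_state(); move(s,[.5785,-.2175,.077],np.radians(-31.2))
E
```

```text
3.4 [ 0.57912219 -0.21799943  0.07812493] [-0.524  0.33   1.823  0.002  0.988  0.02 ]
travel [ 0.0011 -0.0008 -0.0001] dr [-0.0005 -0.0014 -0.0005] jaw yaw deg -31.2 q6~ 0.019718718280978573
```

View pics/w3.png

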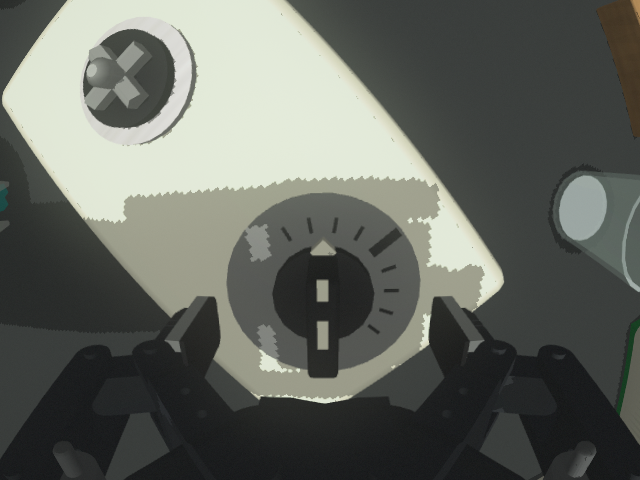

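```bash
python3 - <<'E'
from h import *
c=pickle.load(open("w3.pkl","rb")); im=c["img"]
g=cv2.cvtColor(im,cv2.COLOR_RGB2GRAY)
w=np.zeros(g.shape,np.uint8); w[226:258,368:404]=1
m=((g<70)&(w>0)); ys,xs=np.where(m); print(len(xs),xs.mean(),ys.mean())
q=onplane(c,np.c_[xs,ys],.061,True)[:,:2]*1000; mc=q.mean(0)
u,s_,v=np.linalg.svd(q-mc); print("mark",mc,np.degrees(np.arctan2(v[0][1],v[0][0])),s_/np.sqrt(len(q))*3.46)
# white pointer lines at z .101
w=np.zeros(g.shape,np.uint8); w[238:352,314:336]=1; m=(g>140)&(w>0); ys,xs=np.where(m)
l=onplane(c,np.c_[xs,ys],.101,True)[:,:2]*1000; u,s_,v=np.linalg.svd(l-l.mean(0)); print("lines",l.mean(0),np.degrees(np.arctan2(v[0][1],v[0][0])))
# skirt circle z .069 : dark
P=depth(c,True); z=P[...,2]
k=P[(np.abs(z-.069)<.003)&(np.hypot(P[...,0]-.578,P[...,1]+.218)<.03)]; print("skirt",cv2.minEnclosingCircle((k[:,:2]*1000).astype(np.float32)))
b=P[(z>.095)&(z<.105)&(np.hypot(P[...,0]-.578,P[...,1]+.218)<.03)]; print("bar",cv2.minAreaRect((b[:,:2]*1000).astype(np.float32)))
E
```

```text
345 384.5884057971015 242.2173913043478
mark [ 613.87144518 -212.7802943 ] -170.34870734748688 [15.95047659  4.5661174 ]
lines [ 585.90630797 -205.90162935] -121.5738602410947
skirt ((578.6840209960938, -216.60226440429688), 24.822429656982422)
bar ((578.1748046875, -218.45474243164062), (43.7657470703125, 12.05498218536377), 58.38886260986328)
```

Request:
{"fn": "play_rows", "kwargs": {"claw": [255,255,255,255,255,255,255,255,255,255,255,255,255,255,255,255,255,255], "travel": [[0.001,-0.0005,0],[0.001,-0.0005,0],[0.001,-0.0005,0],[0.001,-0.0005,0],[0.001,-0.0005,0],[0.001,-0.0005,0],[0.001,-0.0005,0],[0.001,-0.0005,0],[0.001,-0.0005,0],[0.001,-0.0005,0],[0.001,-0.0005,0],[0.001,-0.0005,0],[0.001,-0.0005,0],[0.001,-0.0005,0],[0.001,-0.0005,0],[0.001,-0.0005,0],[0.001,-0.0005,0],[0.001,-0.0005,0]], "dr": [[0,0,0],[0,0,0],[0,0,0],[0,0,0],[0,0,0],[0,0,0],[0,0,0],[0,0,0],[0.1,0,0],[0.2,0,0],[0.3,0,0],[0.4,0,0],[0.5,0,0],[0.6,0,0],[0.7,0,0],[0.8,0,0],[0.86,0,0],[0.86,0,0]], "force": 25}}

```text
time: 5.2
eef_pos: [0.5784, -0.2179, 0.0775]
tcp_rot: [0.705, 0.059, -0.705, 0.058]
contact_force: [-4.2, -0.2, 5.5]
opening: 0.136
```

```bash
python3 snap.py wrist w4
```

```text
5.25 [ 0.57837949 -0.21791567  0.07751684] [-5.250e-01  3.300e-01  1.825e+00  1.000e-03  9.870e-01  8.790e-01]
```

View pics/w4.png

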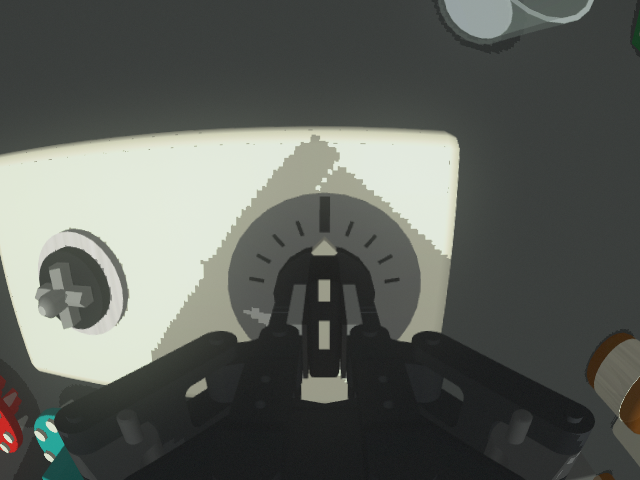

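The pointer (324,250) lines up with the long mark (325,213). Next I'll let go, rise and look again.

Request:
{"fn": "play_rows", "kwargs": {"claw": [0,0,0,0,0,0,0,0,0,0,0,0,0], "travel": [[0,0,0],[0,0,0],[0,0,0],[0,0,0],[0,0,0],[0,0,0],[-0.02,0,0],[-0.05,0,0],[-0.1,0,0],[-0.15,0,0],[-0.18,0,0],[-0.18,0,0],[-0.18,0,0]], "dr": [[0,0,0],[0,0,0],[0,0,0],[0,0,0],[0,0,0],[0,0,0],[0,0,0],[0,0,0],[0,0,0],[0,0,0],[0,0,0],[0,0,0],[0,0,0]]}}

```text
time: 6.55
eef_pos: [0.5786, -0.2181, 0.2583]
tcp_rot: [0.705, 0.059, -0.704, 0.059]
contact_force: [-0.9, 0.6, -0.2]
opening: 1.0
```

```bash
python3 snap.py wrist w5; python3 - <<'E'
from h import *
from plant import ctrl
c=pickle.load(open("w5.pkl","rb")); P=depth(c,True); z=P[...,2]
b=P[(z>.095)&(z<.105)&(np.hypot(P[...,0]-.578,P[...,1]+.218)<.03)]; print("bar",cv2.minAreaRect((b[:,:2]*1000).astype(np.float32)))
s=c["s"]; print(np.degrees(s["qpos"][0]-s["qpos"][5]))
# boss/ejector/key: rotor seen?
for lab,x0,y0,a,b_ in (("rotor bar",.500,.118,.085,.097),("tip",.56,-.09,.092,.1)):
    q=P[(z>a)&(z<b_)&(np.hypot(P[...,0]-x0,P[...,1]-y0)<.035)]
    if len(q)>3: print(lab,len(q),q.mean(0),cv2.minAreaRect((q[:,:2]*1000).astype(np.float32)))
move(s,[.503,.02,.26],np.radians(-80)); 
E
```

```text
6.6 [ 0.57782417 -0.21771253  0.25631649] [-5.250e-01  1.440e-01  1.698e+00  1.000e-03  1.302e+00  8.790e-01]
bar ((578.902099609375, -218.5786895751953), (42.28030014038086, 11.027368545532227), 9.832175254821777)
-80.4191482496146
rotor bar 357 [0.5003222  0.11651992 0.09009448] ((499.0917053222656, 118.0025863647461), (40.3482551574707, 16.029386520385742), 10.51200008392334)
tip 127 [ 0.55772353 -0.08970848  0.09523766] ((557.0740966796875, -89.47737121582031), (11.391552925109863, 11.253120422363281), 3.710872173309326)
travel [-0.0032 -0.2468  0.0343] dr [-0.0075  0.0009  0.0018] jaw yaw deg -80.0 q6~ 0.8787748085914625
```

View pics/w5.png

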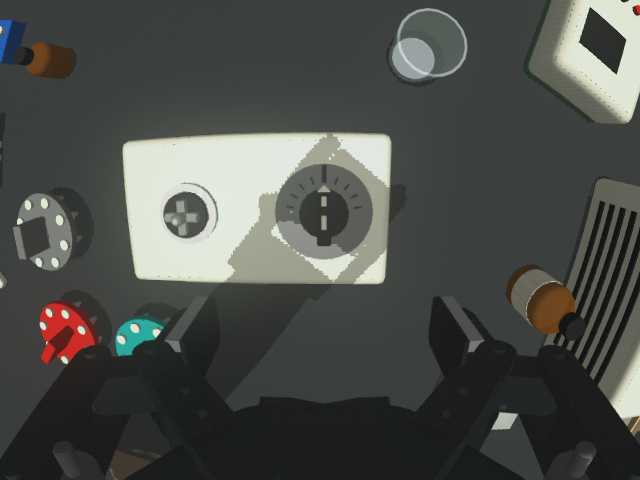

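Request:
{"fn": "play_rows", "kwargs": {"claw": [0,0,0,0,0,0], "travel": [[0.03,-0.05,0],[0.06,-0.1,0],[0.06,-0.13,0],[0.06,-0.13,0],[0.06,-0.13,0],[0.06,-0.13,0]], "dr": [[0,0,0],[0,0,0],[0,0,0],[0,0,0],[0,0,0],[0,0,0]]}}

```text
time: 7.2
eef_pos: [0.5561, -0.09, 0.1959]
tcp_rot: [-0.704, -0.059, 0.705, -0.058]
contact_force: [-0.6, 0.1, -0.6]
opening: 1.0
```

```bash
python3 snap.py wrist w6; python3 - <<'E'
from h import *
c=pickle.load(open("w6.pkl","rb")); P=depth(c,True); z=P[...,2]; im=c["img"]
r=np.hypot(P[...,0]-.557,P[...,1]+.0893)
q=P[(z>.09)&(z<.1)&(r<.02)]; print("tip",len(q),q.mean(0),cv2.minAreaRect((q[:,:2]*1000).astype(np.float32)),cv2.minEnclosingCircle((q[:,:2]*1000).astype(np.float32)))
q=P[(z>.0785)&(z<.09)&(r<.03)]; print("key",len(q),q.mean(0),cv2.minAreaRect((q[:,:2]*1000).astype(np.float32)),cv2.minEnclosingCircle((q[:,:2]*1000).astype(np.float32)))
q=P[(abs(z-.074)<.003)&(r<.03)]; print("ejector",len(q),q[:,2].mean(),cv2.minEnclosingCircle((q[:,:2]*1000).astype(np.float32)))
pp=proj(c,[.557,-.089,.08],True)[0]; print(pp); u,v=pp.astype(int)
cv2.imwrite("pics/w6z.png",cv2.resize(im[v-60:v+60,u-60:u+60],None,fx=5,fy=5,interpolation=2)[:,:,::-1])
E
```

```text
7.25 [ 0.55640608 -0.09046754  0.19641132] [-3.420e-01  7.500e-02  1.885e+00  1.000e-03  1.183e+00  1.063e+00]
tip 236 [ 0.55791431 -0.0883515   0.09515927] ((557.2316284179688, -88.19361877441406), (11.094898223876953, 11.850509643554688), 14.907495498657227) ((557.0093994140625, -88.41886138916016), 6.134866714477539)
key 710 [ 0.55868434 -0.08854001  0.08328439] ((557.1636352539062, -88.45944213867188), (27.873306274414062, 27.657501220703125), 52.746910095214844) ((557.25341796875, -88.55463409423828), 16.5090389251709)
ejector 1757 0.07347826748892794 ((556.7918701171875, -88.47179412841797), 22.44786834716797)
[321.73065627 232.54857928]
```

View pics/w6z.png

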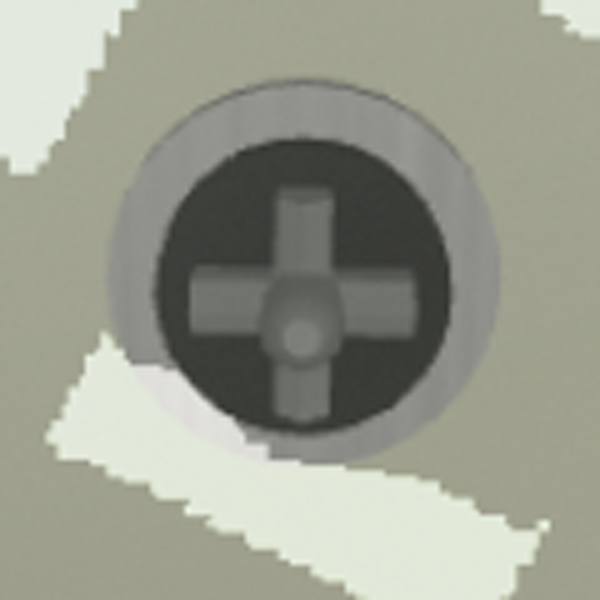

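```bash
python3 - <<'E'
from h import *
for t in ("w6",):
    c=pickle.load(open(t+".pkl","rb")); P=depth(c,True); z=P[...,2]
    for C in ((.5571,-.0884),(.5568,-.0888)):
        x=P[...,0]-C[0]; y=P[...,1]-C[1]; r=np.hypot(x,y)
        m=(z>.079)&(z<.09)&(r<.018)&(r>.008); a=np.arctan2(y[m],x[m])
        k=np.mod(np.degrees(a)+45,90)-45
        g=[np.degrees(np.arctan2(np.mean(y[m][s]),np.mean(x[m][s]))) for s in [np.abs((a-np.radians(8+90*i)+np.pi)%(2*np.pi)-np.pi)<.6 for i in range(4)]]
        print(np.degrees(np.angle(np.mean(np.exp(4j*a)))/4), np.round(g,1))
E
```

```text
8.533462968043489 [   7.3   96.3 -170.1  -79.4]
8.614470457244174 [   9.2   94.4 -171.8  -77.6]
```

```bash
python3 - <<'E'
from h import *
from plant import ctrl
move(ctrl.get_state(),[.500,.119,.2],np.radians(-79.5))
E
```

```text
travel [-0.0032 -0.2159  0.021 ] dr [-0.0173  0.0011  0.0016] jaw yaw deg -79.5 q6~ 1.062958007046807
```

Request:
{"fn": "play_rows", "kwargs": {"claw": [0,0,0,0,0,0,0,0], "travel": [[-0.003,-0.05,0.005],[-0.003,-0.1,0.01],[-0.003,-0.15,0.016],[-0.003,-0.2,0.021],[-0.003,-0.216,0.021],[-0.003,-0.216,0.021],[-0.003,-0.216,0.021],[-0.003,-0.216,0.021]], "dr": [[-0.017,0,0],[-0.017,0,0],[-0.017,0,0],[-0.017,0,0],[-0.017,0,0],[-0.017,0,0],[-0.017,0,0],[-0.017,0,0]]}}

```text
time: 8.05
eef_pos: [0.5008, 0.1177, 0.2]
tcp_rot: [-0.704, -0.064, 0.704, -0.063]
contact_force: [0.4, -0.6, 0.5]
opening: 0.995
```

```bash
python3 snap.py wrist w7; python3 - <<'E'
from h import *
c=pickle.load(open("w7.pkl","rb")); P=depth(c,True); z=P[...,2]; im=c["img"]
r=np.hypot(P[...,0]-.501,P[...,1]-.119)
q=P[(z>.087)&(z<.097)&(r<.03)]; R0=cv2.minAreaRect((q[:,:2]*1000).astype(np.float32)); print("bar",len(q),q.mean(0),R0)
q=P[(z>.04)&(z<.054)&(r<.06)]; print("disc",cv2.minEnclosingCircle((q[:,:2]*1000).astype(np.float32)))
h=R0[2] if R0[1][0]>R0[1][1] else R0[2]-90
print(h); s=c["s"]
move(s,[R0[0][0]/1e3,R0[0][1]/1e3,.060],np.radians(h-90))
E
```

```text
8.1 [0.50069119 0.117663   0.19986858] [ 3.300e-02 -4.200e-02  1.997e+00  1.000e-03  1.188e+00  1.422e+00]
bar 1071 [0.49992981 0.11949519 0.09125423] ((499.314697265625, 119.36822509765625), (39.495399475097656, 13.91417121887207), 11.500081062316895)
disc ((499.02618408203125, 119.45207214355469), 50.23560333251953)
11.500081062316895
travel [ 0.1399 -0.0017  0.0009] dr [-0.0201  0.0008  0.0014] jaw yaw deg -78.5 q6~ 1.422412484213289
```

View pics/w7.png

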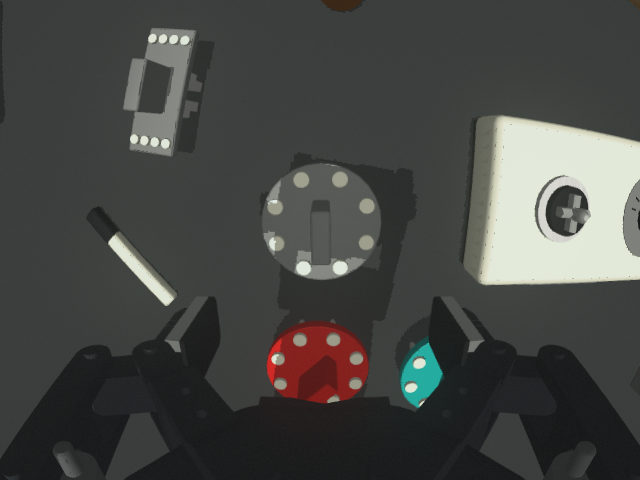

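Request:
{"fn": "play_rows", "kwargs": {"claw": [0,0,0,0,0,0,255,255,255,255,255,255,255,255,255], "travel": [[0.04,-0.0017,0.001],[0.08,-0.0017,0.001],[0.12,-0.0017,0.001],[0.14,-0.0017,0.001],[0.14,-0.0017,0.001],[0.14,-0.0017,0.001],[0.14,-0.0017,0.001],[0.14,-0.0017,0.001],[0.14,-0.0017,0.001],[0.14,-0.0017,0.001],[0.14,-0.0017,0.001],[0.14,-0.0017,0.001],[0.14,-0.0017,0.001],[0.14,-0.0017,0.001],[0.14,-0.0017,0.001]], "dr": [[-0.02,0,0],[-0.02,0,0],[-0.02,0,0],[-0.02,0,0],[-0.02,0,0],[-0.02,0,0],[-0.02,0,0],[-0.02,0,0],[-0.02,0,0],[-0.02,0,0],[-0.02,0,0],[-0.02,0,0],[-0.02,0,0],[-0.02,0,0],[-0.02,0,0]], "force": 60}}

```text
time: 9.6
eef_pos: [0.4996, 0.1194, 0.0603]
tcp_rot: [-0.703, -0.071, 0.704, -0.07]
contact_force: [-0.9, -0.1, 4.8]
opening: 0.156
```

```bash
python3 snap.py wrist w8; python3 - <<'E'
from h import *
c=pickle.load(open("w8.pkl","rb")); s=c["s"]; print(s["contact_force"],s["opening"])
m=R.from_quat(s["tcp_rot"]).as_matrix(); print(m.round(4)); print(np.degrees(np.arctan2(m[1,1],m[0,1])))
E
```

```text
9.65 [0.49955057 0.11935302 0.06030405] [3.600e-02 1.480e-01 2.086e+00 2.000e-03 9.080e-01 1.405e+00]
[-0.97528777 -0.12630119  4.87764378] 0.15499074268278035
[[-6.000e-04  1.993e-01 -9.799e-01]
 [ 1.200e-03 -9.799e-01 -1.993e-01]
 [-1.000e+00 -1.300e-03  3.000e-04]]
-78.50345399480453
```

View pics/w8.png

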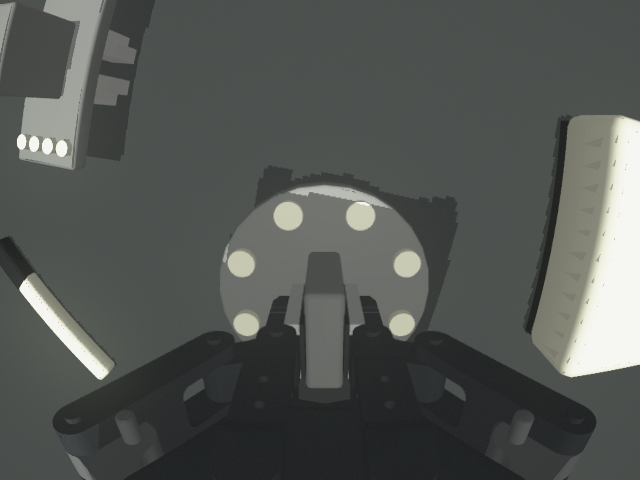

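Request:
{"fn": "play_rows", "kwargs": {"claw": [255,255,255,255,255,255], "travel": [[-0.03,0,0],[-0.07,0,0],[-0.11,0,0],[-0.14,0,0],[-0.14,0,0],[-0.14,0,0]], "dr": [[0,0,0],[0,0,0],[0,0,0],[0,0,0],[0,0,0],[0,0,0]]}}

```text
time: 10.25
eef_pos: [0.499, 0.1192, 0.1991]
tcp_rot: [-0.703, -0.071, 0.704, -0.07]
contact_force: [-1.1, 0.1, -3.0]
opening: 0.154
```

```bash
python3 snap.py wrist w9; python3 - <<'E'
from h import *
c=pickle.load(open("w9.pkl","rb")); s=c["s"]; print(s["contact_force"],s["opening"])
move(s,[.5571,-.0884,.190],np.radians(-81.5))
P=depth(c,True); 
# rotor points in tool frame
R0=R.from_quat(s["tcp_rot"]); q=R0.inv().apply(P.reshape(-1,3)-s["eef_pos"])
q=q[~np.isnan(q).any(1)]
b=q[(q[:,0]>.0)&(q[:,0]<.02)&(np.hypot(q[:,1],q[:,2])<.07)]; print(len(b), np.percentile(b,[1,50,99],axis=0).round(4))
E
```

```text
10.3 [0.4981668  0.119129   0.19772569] [ 3.600e-02 -4.200e-02  2.002e+00  1.000e-03  1.187e+00  1.405e+00]
[-0.34853481 -0.63642724 -2.77088866] 0.15370649657470287
travel [ 0.0072  0.2151 -0.0164] dr [0.0523 0.0044 0.0019] jaw yaw deg -81.5 q6~ 1.4054712357404608
20838 [[ 0.0078 -0.0457 -0.0488]
 [ 0.0133  0.0007 -0.0201]
 [ 0.0155  0.0476  0.0207]]
```

View pics/w9.png

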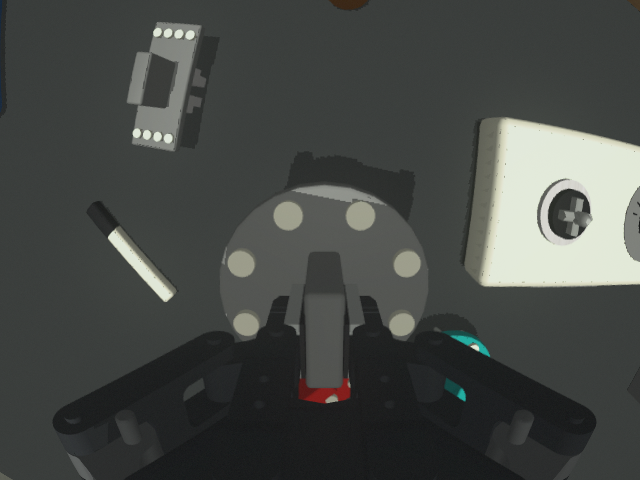

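```bash
cat > disc.py <<'E'
import sys
from h import *
from scipy.optimize import least_squares
def disc(tag):
    c=pickle.load(open(tag+".pkl","rb")); s=c["s"]; P=depth(c,True); R0=R.from_quat(s["tcp_rot"])
    q=R0.inv().apply(np.nan_to_num(P,nan=9).reshape(-1,3)-s["eef_pos"]).reshape(P.shape)
    m=((q[...,0]>0.005)&(q[...,0]<.03)&(np.hypot(q[...,1],q[...,2])<.056)).astype(np.uint8)
    ct=max(cv2.findContours(m,0,1)[0],key=cv2.contourArea)[:,0]
    ct=ct[(ct[:,1]<290)]
    o,d=ray(c,ct,True); o=R0.inv().apply(o-s["eef_pos"]); d=R0.inv().apply(d)
    for X in (.0138,):
        e=(o+d*((X-o[0])/d[:,0])[:,None])[:,1:]
        e=e[np.hypot(*e.T)>.04]
        f=least_squares(lambda p:np.hypot(*(e-p[:2]).T)-p[2],[0,0,.05],loss="soft_l1",f_scale=.0005)
        print(tag,"disc centre tool y,z, r",f.x.round(5),len(e),np.abs(f.fun).mean())
    # caps
    g=cv2.cvtColor(c["img"],cv2.COLOR_RGB2HSV)
    # bar top angle
    mm=(q[...,0]>-.036)&(q[...,0]<-.028)&(np.hypot(q[...,1],q[...,2]-.0)<.024)&(np.abs(q[...,1])<.009)
    b=q[mm][:,1:]; b=b[b[:,1]<-.004]
    print("bar top",len(b),cv2.minAreaRect((b*1000).astype(np.float32)))
    return f.x[:2]
if __name__=="__main__":
    for t in sys.argv[1:]: disc(t)
E
python3 disc.py w8 w9
```

```text
w8 disc centre tool y,z, r [ 0.00082 -0.0021   0.04808] 310 0.00022617952410290606
bar top 1950 ((-0.01117706298828125, -12.137838363647461), (17.884307861328125, 16.239994049072266), 0.21889540553092957)
w9 disc centre tool y,z, r [ 0.00094 -0.00239  0.0485 ] 310 0.0002212258188511606
bar top 2053 ((-0.03304004669189453, -12.57048511505127), (17.910959243774414, 17.11707878112793), 0.3826232850551605)
```

```bash
python3 - <<'E'
from h import *
from plant import ctrl
move(ctrl.get_state(),[.5574,-.0884,.190],np.radians(-81.5))
E
```

```text
travel [ 0.0072  0.2152 -0.0167] dr [0.0523 0.0044 0.0019] jaw yaw deg -81.5 q6~ 1.4054712357404608
```

Request:
{"fn": "play_rows", "kwargs": {"claw": [255,255,255,255,255,255,255,255,255,255], "travel": [[0,0.04,-0.003],[0,0.08,-0.006],[0,0.12,-0.01],[0,0.16,-0.013],[0.004,0.2,-0.016],[0.007,0.215,-0.0167],[0.007,0.215,-0.0167],[0.007,0.215,-0.0167],[0.007,0.215,-0.0167],[0.007,0.215,-0.0167]], "dr": [[0.01,0.0044,0.002],[0.02,0.0044,0.002],[0.03,0.0044,0.002],[0.04,0.0044,0.002],[0.052,0.0044,0.002],[0.052,0.0044,0.002],[0.052,0.0044,0.002],[0.052,0.0044,0.002],[0.052,0.0044,0.002],[0.052,0.0044,0.002]]}}

```text
time: 11.3
eef_pos: [0.557, -0.0869, 0.19]
tcp_rot: [-0.705, -0.053, 0.705, -0.053]
contact_force: [-0.5, 0.3, -1.0]
opening: 0.155
```

```bash
python3 snap.py wrist w10; python3 snap.py side d10;  python3 disc.py w10; python3 - <<'E'
from h import *
from plant import ctrl
s=ctrl.get_state(); print(s["contact_force"]); move(s,[.5574,-.0884,.190],np.radians(-81.5)); move(s,[.5574,-.0884,.150],np.radians(-81.5))
c=pickle.load(open("d10.pkl","rb")); u,v=proj(c,[.557,-.088,.11])[0].astype(int); cv2.imwrite("pics/d10z.png",cv2.resize(c["img"][v-60:v+60,u-70:u+70],None,fx=5,fy=5,interpolation=2)[:,:,::-1])
E
```

```text
11.35 [ 0.55715336 -0.08702618  0.19021665] [-0.335  0.081  1.891  0.     1.17   1.086]
11.4 [ 0.55725141 -0.08718863  0.19037095] [-0.335  0.081  1.891 -0.     1.17   1.086]
w10 disc centre tool y,z, r [ 0.00061 -0.00218  0.04798] 311 0.0002255860961049667
bar top 1957 ((0.02196502685546875, -12.15926742553711), (16.270042419433594, 17.93809700012207), 89.96221160888672)
[ 0.92682526 -0.50137579 -1.93671535]
travel [0.0004 0.0012 0.    ] dr [ 0.0018 -0.0002 -0.0001] jaw yaw deg -81.5 q6~ 1.085625513993298
travel [0.0404 0.0012 0.    ] dr [ 0.0018 -0.0002 -0.0001] jaw yaw deg -81.5 q6~ 1.085625513993298
```

View pics/d10z.png

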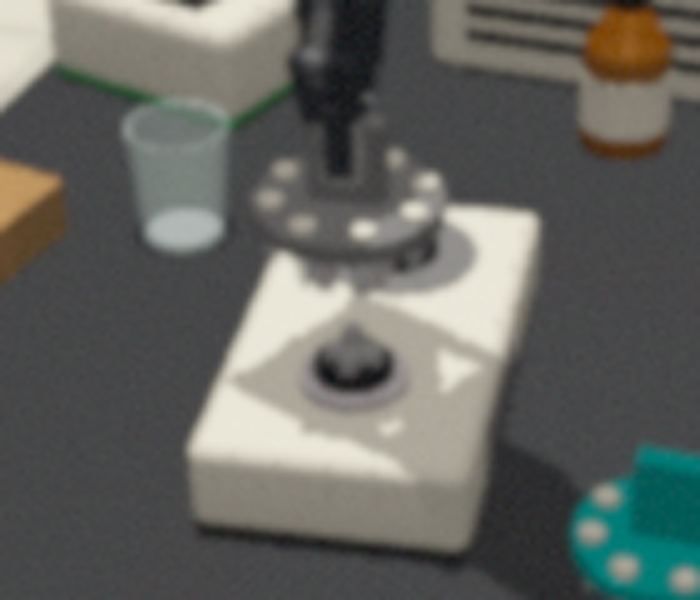

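Request:
{"fn": "play_rows", "kwargs": {"claw": [255,255,255,255,255,255,255,255], "travel": [[0.005,0.0012,0],[0.012,0.0012,0],[0.018,0.0012,0],[0.024,0.0012,0],[0.029,0.0012,0],[0.034,0.0012,0],[0.04,0.0012,0],[0.04,0.0012,0]], "dr": [[0.002,0,0],[0.002,0,0],[0.002,0,0],[0.002,0,0],[0.002,0,0],[0.002,0,0],[0.002,0,0],[0.002,0,0]]}}

```text
time: 12.2
eef_pos: [0.5568, -0.0882, 0.1491]
tcp_rot: [-0.705, -0.053, 0.706, -0.052]
contact_force: [-0.7, 0.5, -1.9]
opening: 0.156
```

```bash
python3 snap.py side d11; python3 - <<'E'
from h import *
from plant import ctrl
s=ctrl.get_state(); print(s["contact_force"],s["wrist_torque"],s["eef_pos"]); move(s,[.5574,-.0884,.126],np.radians(-81.5))
E
```

```text
12.25 [ 0.55708711 -0.0883116   0.14972017] [-0.337  0.126  1.921 -0.     1.096  1.086]
[ 0.07674333  1.14498502 -2.33882024] [ 0.00101716  0.03610171 -0.05511736] [ 0.55708711 -0.0883116   0.14972017]
travel [ 0.0237  0.0001 -0.0003] dr [-0.0003  0.0009  0.0004] jaw yaw deg -81.5 q6~ 1.0856755238087454
```

Request:
{"fn": "play_rows", "kwargs": {"claw": [255,255,255,255,255,255], "travel": [[0.003,0,0],[0.006,0,0],[0.009,0,0],[0.012,0,0],[0.014,0,0],[0.014,0,0]], "dr": [[0,0,0],[0,0,0],[0,0,0],[0,0,0],[0,0,0],[0,0,0]]}}

```text
time: 12.85
eef_pos: [0.5568, -0.0882, 0.1352]
tcp_rot: [-0.705, -0.053, 0.706, -0.052]
contact_force: [-0.9, 0.5, -1.7]
opening: 0.154
```

```bash
python3 - <<'E'
from h import *
from plant import ctrl
s=ctrl.get_state(); print(s["contact_force"],s["wrist_torque"],s["eef_pos"]); move(s,[.5574,-.0884,.126],np.radians(-81.5))
E
```

```text
[-0.85527245  0.53669365 -1.68865743] [0.00525387 0.03666145 0.03127043] [ 0.5568163  -0.08822491  0.13524395]
travel [ 0.0092  0.0003 -0.0006] dr [-0.0003  0.0016  0.0008] jaw yaw deg -81.5 q6~ 1.0857076595449484
```

Request:
{"fn": "play_rows", "kwargs": {"claw": [255,255,255,255,255,255], "travel": [[0.003,0,0],[0.006,0,0],[0.008,0,0],[0.0095,0,0],[0.0095,0,0],[0.0095,0,0]], "dr": [[0,0,0],[0,0,0],[0,0,0],[0,0,0],[0,0,0],[0,0,0]], "force": 90}}

```text
time: 13.45
eef_pos: [0.5575, -0.0884, 0.128]
tcp_rot: [-0.705, -0.052, 0.705, -0.052]
contact_force: [-4.3, 1.2, 9.1]
opening: 0.147
```

```bash
python3 snap.py wrist w12; python3 disc.py w12; python3 - <<'E'
from h import *
from plant import ctrl
s=ctrl.get_state(); print(s["contact_force"],s["wrist_torque"],s["eef_pos"]); move(s,[.5574,-.0884,.126],np.radians(-81.5))
E
```

```text
13.5 [ 0.55751419 -0.08837365  0.12794198] [-0.337  0.154  1.934 -0.     1.055  1.086]
w12 disc centre tool y,z, r [ 0.00076 -0.00212  0.04805] 311 0.00022594861478559804
bar top 1949 ((0.012215614318847656, -12.124853134155273), (17.949100494384766, 16.161273956298828), 0.9618546366691589)
[-3.52017847  1.06892152  7.03363526] [0.21482397 0.66935039 0.02613594] [ 0.55751419 -0.08837365  0.12794198]
travel [0.0019 0.     0.0001] dr [-0.0002  0.0006  0.0002] jaw yaw deg -81.5 q6~ 1.0857363447566057
```

Request:
{"fn": "play_rows", "kwargs": {"claw": [255,255,255,255,255,255,255], "travel": [[0.0015,0,0],[0.003,0,0],[0.004,0,0],[0.005,0,0],[0.005,0,0],[0.005,0,0],[0.005,0,0]], "dr": [[0,0,0],[0,0,0],[0,0,0],[0,0,0],[0,0,0],[0,0,0],[0,0,0]]}}

```text
time: 14.2
eef_pos: [0.5578, -0.0884, 0.1264]
tcp_rot: [-0.705, -0.053, 0.706, -0.052]
contact_force: [-6.3, 1.8, 14.9]
opening: 0.148
```

```bash
python3 snap.py wrist w13; python3 disc.py w13; python3 - <<'E'
from h import *
from plant import ctrl
s=ctrl.get_state(); print(s["contact_force"],s["wrist_torque"],s["eef_pos"]); move(s,[.5574,-.0884,.126],np.radians(-81.5))
E
```

```text
14.25 [ 0.55778233 -0.08839161  0.12644389] [-0.337  0.157  1.933 -0.     1.053  1.086]
w13 disc centre tool y,z, r [ 0.00071 -0.00201  0.04805] 309 0.0002253985123300119
bar top 1947 ((0.007427215576171875, -12.027581214904785), (16.05669403076172, 17.972261428833008), 89.97896575927734)
[-7.83566081  1.93092227 13.49659872] [0.42511577 1.42025139 0.00712945] [ 0.55778233 -0.08839161  0.12644389]
travel [ 0.0004 -0.      0.0004] dr [0.0003 0.0014 0.0003] jaw yaw deg -81.5 q6~ 1.0857826756809112
```

Request:
{"fn": "play_rows", "kwargs": {"claw": [255,255,255,255,255,255,255,255], "travel": [[0.004,0,0.0005],[0.005,0,0.001],[0.006,0,0.001],[0.007,0,0.001],[0.008,0,0.001],[0.008,0,0.001],[0.008,0,0.001],[0.008,0,0.001]], "dr": [[0,0,0],[0,0,0],[0,0,0],[0,0,0],[0,0,0],[0,0,0],[0,0,0],[0,0,0]]}}

```text
time: 15.05
eef_pos: [0.558, -0.0884, 0.1264]
tcp_rot: [-0.705, -0.053, 0.706, -0.053]
contact_force: [-13.2, 4.6, 30.7]
opening: 0.15
```

```bash
python3 snap.py wrist w14; python3 snap.py side d14; python3 snap.py scene s14; python3 disc.py w14; python3 - <<'E'
from h import *
from plant import ctrl
s=ctrl.get_state(); print(s["time"],s["contact_force"],s["wrist_torque"],s["eef_pos"]); move(s,[.5574,-.0884,.126],np.radians(-81.5))
m=R.from_quat(s["tcp_rot"]).as_matrix(); print(m[:,0])
a=[]
for t in("d14","s14"):
    c=pickle.load(open(t+".pkl","rb")); u,v=proj(c,[.557,-.11,.1])[0].astype(int); a.append(cv2.resize(c["img"][v-50:v+50,u-60:u+60],(400,333),interpolation=2)[:,:,::-1])
cv2.imwrite("pics/z14.png",np.hstack(a))
E
```

```text
15.1 [ 0.55801137 -0.08841566  0.1263772 ] [-0.337  0.158  1.933 -0.     1.053  1.085]
15.15 [ 0.55800506 -0.08842317  0.12635956] [-0.337  0.158  1.933 -0.     1.053  1.085]
15.2 [ 0.55801094 -0.0884328   0.12638216] [-0.337  0.158  1.933 -0.     1.053  1.085]
w14 disc centre tool y,z, r [ 0.00071 -0.00191  0.04806] 310 0.00022365233542753277
bar top 1954 ((-0.02414703369140625, -12.044147491455078), (16.069759368896484, 17.894250869750977), 89.99039459228516)
15.2 [-12.87348551   4.74580397  30.14184374] [ 0.92043186  2.68429045 -0.08167678] [ 0.55801094 -0.0884328   0.12638216]
travel [ 0.0004 -0.0001  0.0006] dr [0.001  0.0013 0.0003] jaw yaw deg -81.5 q6~ 1.085070594450237
[-1.31786835e-03  1.38422021e-04 -9.99999122e-01]
```

View pics/z14.png

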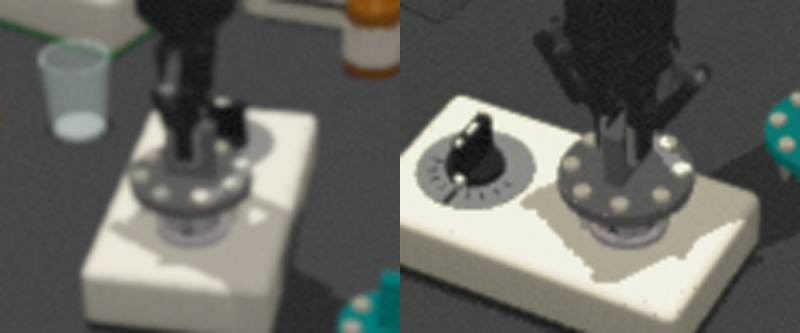

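View pics/w14.png

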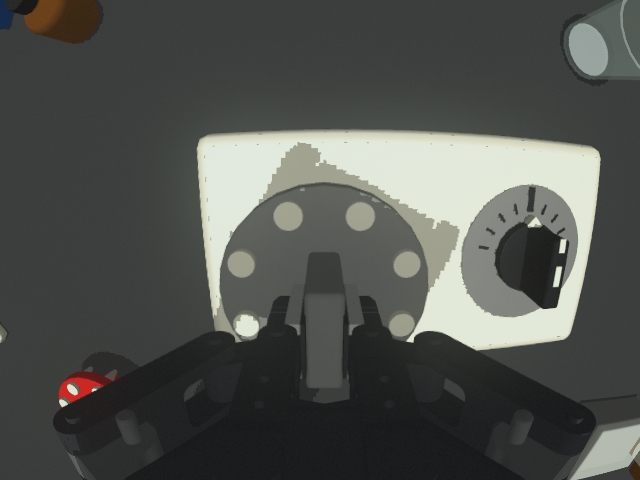

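```bash
python3 -c "
from plant import ctrl
print(ctrl.sign_off())"
```

```text
the job is handed in; nothing more can be done
None
```

The dial is on zero and released, and the grey rotor is meshed and pressed home on the spindle, still gripped. I handed the job in at about 15 s of the 56 s allowed; no verdict is reported.

- **Dial:** I turned it about 0.86 rad clockwise. Measured after release, its bar was about 0.6° from the mixer's x axis, and the last wrist picture still shows the pointer on the long mark.
- **Rotor fit:** I turned it 3° to match the key at about 8.5°. It slid over the key with no contact force until it reached the ejector.
- **Seating:** The tool stopped at z = 0.1264 m, within 0.1 mm of the 0.1263 m expected at the seat. Pressing harder doubled the upward force from about 15 N to 30 N without lowering it further. The tool was upright to 1.3 mrad, and the rotor did not shift in the jaws.
- **Other objects:** I did not touch the rectangular head, the look-alikes or anything else on the bench.

Some checks did not agree fully:
- The scene and side cameras differed from the wrist camera by 3–8 mm, so I aimed with the wrist camera.
- The rotor disc measured 48 mm in radius in the held views, against the true 50 mm.
- A sideways force of about 13 N remained at the end, with the tool about 1 mm from the measured spindle axis. That is within the 3 mm limit.

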